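# Plug and lock the sprayer tank's cam coupler

### The arm

A 7-joint arm with a two-finger parallel gripper is mounted at the origin on the work surface. World frame = base frame: x ahead of the robot, y to its left, z up, the work surface at z = 0. Lengths are in m, angles in rad, forces in N, time in s.
With the tool pointing down it reaches from about 0.4 to 0.85 m from the base axis. Payload 10.4 kg.
Tool frame: the origin (TCP) lies midway between the tips of the shut fingers; the grasp point (between the pads) lies 19 mm behind it (r.grasp_offset is the distance from the TCP to the grasp point, in m); x points along the fingers, y is the direction in which the jaws open and shut, and the axes are right-handed (so a half turn about x gives the same grasp; the last joint's range is limited). The gripper opens to 87 mm and grips with 3 to 60 N. Pads are 19 mm wide; open, the fingers measure 117 mm over their backs; the gripper's body (75 mm by 190 mm) begins 51 mm behind the grasp point.
Start: joints at [1.234, 0.332, -0.065, 1.46, 0.022, 1.35, -0.088], TCP at [0.193, -0.594, 0.191] pointing down, gripper open.
Joint ranges: [-2.6, 2.6], [-0.5, 2.12], [-1.47, 1.34], [0.16, 2.42], [-1.27, 4.41], [0.06, 2.06], [-2.6, 2.6]. Speed limits (rad/s): [2.22, 2.22, 2.79, 2.79, 3.14, 3.14, 3.14].

### API

Orientations are given as a unit quaternion [x, y, z, w].
In Python, from bench import r, vision, close_job gives the robot as it stands. The module is installed in compiled form; this text tells all that it offers.
- The arm moves only by the shell command python3 -m pendant 'ROWS' [OPENING] [FORCE]. ROWS is text: rows parted by semicolons, each of 6 numbers parted by spaces: the shift along the tool's x, y, z in units of 0.25 m (1.0 is 0.25 m), then the turn, a rotation vector about the tool's x, y, z in units of 1.5 rad (1.0 is 1.5 rad). A call has 1 to 8 rows; each row is the pose to reach, as a shift and turn from the pose commanded when the call began, along the tool's axes at that moment; what a row does not reach only later rows make up. A row lasts 1/10 s, in which the tool goes at most 50 mm and 8.59 degrees, less where a joint would pass 70% of its speed; a pose out of reach is approached as far as the arm can. A call with a number of a shift or a turn outside -1 to 1 is refused whole. A call with a gripper value outside its range is refused whole. OPENING is the gripper command: -1 is shut, 1 is fully open, values between are in proportion, set as the call begins (- or left out, the last holds). The fingers move at their own pace and stop on an object; FORCE is the grip in N (left out, the last holds). Time passes only in rows, so rows that repeat a pose let the fingers close. It gives the time, the measured TCP pose, the force and the opening at its end, in the units of the state.
- r.read_state(): the state, without advancing time (a new reading comes with each control period).
- vision.camera(name): name is "side" or "top"; returns (picture, depth): 384x512x3 uint8, blue, green, red; 384x512 float32, m along the optical axis (not along the pixel's ray), 0 where there is no reading.
- vision.get_calibration(name): a dict with "camera_matrix" (3x3 intrinsics, pixels), "k1" (the pictures are not rectified: a ray, as slopes to the right and down, at radius r is drawn at 1 + k1 r^2 times it, then the intrinsics apply), "rvec" (rotation vector, rad) and "tvec" (3), from world to camera coordinates, as OpenCV has them. Camera axes: x right, y down, z forward; pixel columns grow to the right and rows downward; lengths in m; the calibration is good to about 2 mm. A picture is of the moment at which its call begins. get_calibration takes no time and is no camera call.
- close_job(): hands the job in, once; it reports no verdict.
The state is a dict: "time": time; "joint_positions": joint angles; "joint_vel": joint speeds; "joint_torque": joint torques, N m; "ee_pos": TCP position; "eef_rot": TCP orientation; "ft_force": force on the tool from outside, world axes, zero at the start; "torque": the same for the moment, N m; "width": finger opening in m.
Only numpy, scipy, OpenCV 4.12 (cv2) and the standard library are available. Lean on these libraries where they do the work, as an engineer would, in place of code of your own. Each camera call takes 0.05 s, during which the arm holds its last target. There are 200 camera calls.

### The job

The little sprayer tank on the potting bench has been filled: close it with its orange dust plug. Stand the plug in the blue filler coupler, press it straight down firmly but without crushing the gasket until it sits fully home, then swing the two steel cam arms down together, without forcing them, until both hang flat against the coupler and the plug is locked. Let go of everything and leave the dish, the gnawing log and the nail clipper where they are.

Things in the scene. Friction and masses are not known exactly. Their poses are not given: they have to be found in the camera images.
- plug: Loose orange plug standing upright, 110 g. Origin: centre of its underside, z up. Round body 36.6 mm across, 32 mm high, nose chamfered over the lowest 3.5 mm; round it a groove 24 mm across at its bottom, between heights of 10 and 24 mm. On top a flat grip rib 34 mm long (plug's x), 10 mm thick (y), from 32 to 52 mm high: pinch it there.
- tank: Fixed pale sprayer tank, 260 (x) x 200 (y) x 100 mm, origin centre of its underside, z up. The blue coupler stands on its top, axis at tank x = -30 mm, y = 0, mouth up. On the far half of its top (x above 45 mm) a grip bar 26 mm high and a red cap 22 mm high; low on its -x side a small brass drain tap stands out 28 mm.
- mouth (a point): Centre of the coupler's open mouth, 176 mm above the tank's underside; axes as the tank's. Bore 38.6 mm wide (1 mm play all round the plug), body 49 mm outside (rim 52 mm), free space outside it down to the tank top 76 mm below.
- cup: The coupler's floor, on its axis, axes as the tank's; origin 28.3 mm below the mouth, where the plug's underside meets the gasket, give or take 0.5 mm (gasket new or worn). 7 mm higher a rubber lip seal catches the plug; it takes 5 to 12 N to pass, then the gasket stops it (16 N per mm): home when a push of 16 to 25 N is met; over 30 N crushes it. The seal keeps it there when let go.
- ear_l: The ears that hold the left arm's hinge pin; origin on the pin, 23.5 mm from the coupler's axis on the tank's +y side, 8 mm below the mouth. The pin lies along the tank's x; the arm swings in the tank's y-z plane. More than 35 N on an arm bends it.
- ear_r: The ears and hinge pin of the right arm, the same on the tank's -y side (its own axes are turned half round).
- cam_l (a joint): Angle of the left steel cam arm, rad. Arm: bar 12 mm wide, 6 mm thick, ends 53 mm from its pin. At 0 it points outwards and 28 degrees up; it grows as the arm swings down, level at 0.49, and ends at 2.06 hanging straight down, outer face 31.2 mm from the axis. Stays where left (0.05 N m). From about 1.3 the cam bites the plug and draws it down: up to 0.4 N m until it is home; if the plug is not home it jams there.
- cam_r (a joint): Angle of the right arm, the same on the tank's -y side.
- cam_l_tip (a point): Point on the left arm's bar 46 mm from its pin, mid-thickness.
- cam_r_tip (a point): Point on the right arm's bar 46 mm from its pin, mid-thickness.
- dish: Loose cream ceramic dish, 110 mm across, 42 mm high; origin centre of its underside. Not to be disturbed.
- log: Loose pine gnawing log, 42 mm thick, 130 mm long along its x; origin centre of its underside. Not to be disturbed.
- clipper: Loose chrome nail clipper, 75 x 13 x 15 mm, long along its x; origin centre of its underside. Not to be disturbed.
Not all that is in view belongs to the job. Of the things like the plug, leave any that is purple or yellow; of the rest the smaller one is meant.

How it is judged:
On the way:
1. the plug is in the coupler and pressed home onto the gasket, with both arms still up (horizontal distance between plug and cup below 0.003 m and z of plug in the frame of cup below 0.0015 m and contact force between plug and cup above 8 N and value of joint each of cam_l, cam_r below 0.7 rad), for 0.1 s.
At the end, for the whole second after the job is handed in: Both arms hang fully down (joints above 1.9 rad), the plug stands upright and still in the coupler, within 2.5 mm of its axis, drawn down to its seat (no higher than 0.5 mm above it) and held on the gasket with over 3 N, and the robot holds nothing (value of joint each of cam_l, cam_r above 1.9 rad and z of plug in the frame of cup below 0.0005 m and horizontal distance between plug and cup below 0.0025 m and angle between plug's own z axis and vertical below 0.06 rad and linear speed of plug below 0.02 m/s and contact force between plug and cup above 3 N); the robot touches nothing.
It fails at once if one arm is swung far down (past 1.3 rad) while the other is still up (below 0.6 rad) ((value of joint cam_l above 1.3 rad and value of joint cam_r below 0.6 rad) or (value of joint cam_r above 1.3 rad and value of joint cam_l below 0.6 rad)).
It fails at once if the plug is pressed on the gasket with more than 30 N while the arms are still up (gasket crushed) (contact force between plug and cup above 30 N and value of joint each of cam_l, cam_r below 1 rad).
It fails at once if an arm or its ears are pushed by the fingers with more than 35 N (contact force between the fingers and ear_l above 35 N or contact force between the fingers and ear_r above 35 N).
It fails at once if the dish, the gnawing log or the nail clipper is moved by more than 20 mm (distance of any of dish, log, clipper from where it was at the start of the episode above 0.02 m).
It also fails if it takes over 48 s, if anything falls off the work surface, if the arm or the gripper's body presses on something with over 40 N, if the wrist force passes 120 N, or if a joint passes its speed limit or range.

## Working session

There is one attempt and no reset: what is moved stays moved. The work goes in short steps, Python scripts to look and compute and a shell command to move; the robot and the scene stay as the last step left them, time stands still between calls to the robot, and variables do not carry over. Pictures are saved under pics/ and viewed, about 8 in all and at most 12, crops included, and the job is handed in when it is done.

```bash
mkdir -p pics
cat > h.py <<'E'
import numpy as np, cv2
from bench import r, vision
from scipy.spatial.transform import Rotation as R
def cal(n):
    c=vision.get_calibration(n); return np.array(c["camera_matrix"]),float(c["k1"]),cv2.Rodrigues(np.array(c["rvec"],float))[0],np.array(c["tvec"],float).ravel()
def slopes(n,uv):
    K,k1,_,_=cal(n); uv=np.atleast_2d(np.asarray(uv,float))
    return cv2.undistortPoints(uv.reshape(-1,1,2),K,np.array([k1,0,0,0,0])).reshape(-1,2)
def ray(n,uv):
    _,_,Rm,t=cal(n); s=slopes(n,uv); d=np.c_[s,np.ones(len(s))]@Rm
    return -Rm.T@t,d
def onplane(n,uv,z):
    o,d=ray(n,uv); return o+d*((z-o[2])/d[:,2])[:,None]
def cloud(n,depth):
    _,_,Rm,t=cal(n); h,w=depth.shape; v,u=np.mgrid[:h,:w]
    s=slopes(n,np.c_[u.ravel(),v.ravel()]); p=np.c_[s,np.ones(len(s))]*depth.reshape(-1,1)
    P=((p-t)@Rm); P[depth.ravel()==0]=np.nan; return P.reshape(h,w,3)
def proj(n,P):
    K,k1,Rm,t=cal(n); return cv2.projectPoints(np.atleast_2d(np.asarray(P,float)),cv2.Rodrigues(Rm)[0],t,K,np.array([k1,0,0,0,0.]))[0].reshape(-1,2)
E
python3 - <<'E'
from h import *
s=r.read_state(); print(s, r.grasp_offset)
for n in("top","side"):
    im,d=vision.camera(n); np.savez(f"{n}0.npz",im=im,d=d); cv2.imwrite(f"pics/{n}0.png",im); print(n,-cal(n)[2].T@cal(n)[3], cal(n)[0].tolist(),cal(n)[1])
E
```

```text
{'time': 0.0, 'joint_positions': array([ 1.23440092,  0.33288467, -0.06470483,  1.46095833,  0.02161362,
        1.34988218, -0.08852847]), 'joint_vel': array([ 0.00015869,  0.00070158, -0.00107417,  0.00233068,  0.0001994 ,
        0.00049423, -0.00017776]), 'joint_torque': array([ 3.48436342e-04, -6.23251677e+01,  2.51837861e-02, -3.89902925e+01,
       -6.11083279e-02,  3.94601596e-02,  1.74760989e-04]), 'ee_pos': array([ 0.19277496, -0.59406894,  0.18973787]), 'eef_rot': array([-0.69831452, -0.11098551,  0.69852755, -0.10999236]), 'ft_force': array([-0.37392007,  1.10644717, -0.18115259]), 'torque': array([-0.00257028, -0.01256552,  0.0091824 ]), 'width': 0.0868477201154884} 0.0187
top [ 0.34019866 -0.03653873  1.11487191] [[387.602913490965, 0.0, 250.33444097572973], [0.0, 387.602913490965, 186.91996438252193], [0.0, 0.0, 1.0]] -0.019025401057310834
side [0.23586962 0.40036449 0.79034662] [[382.62202840327535, 0.0, 250.8070487465944], [0.0, 382.62202840327535, 186.02391732303363], [0.0, 0.0, 1.0]] -0.02104456241771963
```

View pics/top0.png

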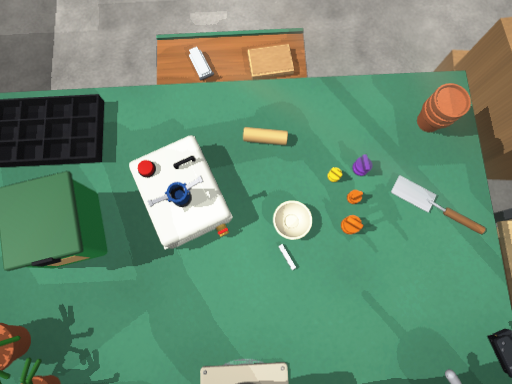

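View pics/side0.png

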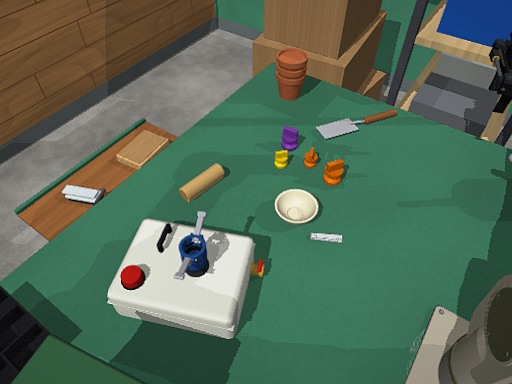

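The top view shows the small orange plug at (355,197), the larger orange one at (352,225), and the coupler at (178,194) with its steel arms at about (155,201) and (200,183). The tap at (223,231) marks the tank's -x side. Next I'll measure these.

```bash
cat > m.py <<'E'
from h import *
D={n:np.load(f"{n}0.npz") for n in("top","side")}
C={n:cloud(n,D[n]["d"]) for n in D}
for n in D:
    im=D[n]["im"]; hsv=cv2.cvtColor(im,cv2.COLOR_BGR2HSV); P=C[n]
    m=cv2.inRange(hsv,(5,170,90),(17,255,255))
    k,l,st,c=cv2.connectedComponentsWithStats(m)
    for i in range(1,k):
        if st[i,4]<25: continue
        p=P[l==i]; p=p[np.isfinite(p[:,0])]; z=p[:,2]
        print(n,"orange",st[i].tolist(),"zmax %.4f"%np.percentile(z,97))
        top=p[(z>np.percentile(z,97)-.006)]
        if st[i,4]<700 and len(top)>5:
            q=top[:,:2]; cen=q.mean(0); w,v=np.linalg.eigh(np.cov(q.T)); print("   rib",cen.round(4),"len~",np.ptp((q-cen)@v[:,1]).round(4),np.ptp((q-cen)@v[:,0]).round(4),"yaw",np.degrees(np.arctan2(v[1,1],v[0,1])).round(1),len(q), "all",p[:,:2].mean(0).round(4))
    m=cv2.inRange(hsv,(100,120,30),(125,255,255))
    k,l,st,c=cv2.connectedComponentsWithStats(m)
    for i in range(1,k):
        if st[i,4]<60: continue
        p=P[l==i]; p=p[np.isfinite(p[:,0])]; z=p[:,2]
        q=p[(abs(z-.176)<.004)]; 
        print(n,"blue",st[i].tolist(),"zmax %.4f"%np.percentile(z,97),len(q))
        if len(q)>5: print("  rim",cv2.minEnclosingCircle(q[:,:2].astype(np.float32)),q[:,:2].mean(0))
    # tank top
    q=P[(abs(P[...,2]-.1)<.004)&(cv2.inRange(hsv,(0,0,120),(180,60,255))>0)]
    q=q[(q[:,1]>0)]
    rc=cv2.minAreaRect(q[:,:2].astype(np.float32)); print(n,"tank",len(q),rc)
    # steel arms
    q=P[(P[...,2]>.183)&(P[...,0]>.3)&(P[...,1]>.0)&(P[...,1]<.4)&(P[...,2]<.215)]
    if len(q): 
        print(n,"arms",len(q)); 
        cen=q.mean(0); w,v=np.linalg.eigh(np.cov(q[:,:2].T)); a=(q[:,:2]-cen[:2])@v[:,1]
        for s in(a>0,a<0): print("   ",q[s].mean(0).round(4),q[s][:,2].max().round(4), "tip", q[s][np.argmax(abs(a[s]))].round(4))
        print("   yaw",np.degrees(np.arctan2(v[1,1],v[0,1])))
E
python3 m.py
python3 - <<'E'
from h import *
for n,(a,b,c,d) in {"top":(310,150,400,250),"side":(260,115,360,200)}.items():
    im=np.load(f"{n}0.npz")["im"][b:d,a:c]; cv2.imwrite(f"pics/c_{n}.png",cv2.resize(im,None,fx=4,fy=4,interpolation=cv2.INTER_CUBIC))
A=cv2.imread("pics/c_top.png");B=np.load("top0.npz")["im"][145:245,130:240]
B=cv2.resize(B,None,fx=4,fy=4,interpolation=cv2.INTER_CUBIC);cv2.imwrite("pics/c2.png",np.hstack([A[:400],B]))
E
```

```text
top orange [347, 190, 16, 14, 160] zmax 0.0543
   rib [ 0.5514 -0.3403] len~ 0.0311 0.0099 yaw 107.8 39 all [ 0.5491 -0.3387]
top orange [341, 215, 22, 19, 301] zmax 0.0732
   rib [ 0.4719 -0.3214] len~ 0.0454 0.014 yaw 54.4 84 all [ 0.4681 -0.3172]
top blue [165, 182, 25, 23, 331] zmax 0.1800 126
  rim ((0.5558413863182068, 0.14030081033706665), 0.02893204241991043) [0.55461018 0.14105271]
top tank 5026 ((0.5850890874862671, 0.15123987197875977), (0.2539049983024597, 0.19388516247272491), 22.54007339477539)
top arms 1195
    [0.4823 0.383  0.2084] 0.215 tip [0.4099 0.3997 0.203 ]
    [0.5729 0.2192 0.1938] 0.2121 tip [0.5785 0.0717 0.1931]
   yaw 111.93344340353508
side orange [277, 48, 31, 52, 975] zmax 0.1491
side orange [363, 110, 33, 14, 61] zmax 0.0244
   rib [ 0.4685 -0.6443] len~ 0.1119 0.0186 yaw 55.7 45 all [ 0.4677 -0.6422]
side orange [304, 148, 14, 20, 188] zmax 0.0505
   rib [ 0.5499 -0.3338] len~ 0.0334 0.0092 yaw 110.4 33 all [ 0.5489 -0.3331]
side orange [323, 159, 21, 27, 404] zmax 0.0699
   rib [ 0.4702 -0.316 ] len~ 0.047 0.0153 yaw 54.5 76 all [ 0.4669 -0.3096]
side orange [60, 181, 42, 23, 106] zmax -0.0484
   rib [1.0895 0.0975] len~ 0.1208 0.0917 yaw -137.4 99 all [1.0888 0.0957]
side orange [19, 205, 74, 36, 122] zmax -0.0486
   rib [1.03  0.202] len~ 0.2015 0.1074 yaw -137.3 104 all [1.0352 0.209 ]
side blue [437, 0, 75, 47, 2809] zmax 0.3091 60
  rim ((0.34798431396484375, -0.9679431915283203), 0.08771700412034988) [ 0.34369862 -0.96895643]
side blue [179, 233, 28, 38, 619] zmax 0.1781 237
  rim ((0.5565978288650513, 0.14273260533809662), 0.03031798265874386) [0.55412986 0.14499745]
side tank 7838 ((0.5838256478309631, 0.1556607186794281), (0.2512742877006531, 0.19256243109703064), 22.08197784423828)
side arms 1224
    [0.5119 0.3884 0.2092] 0.2133 tip [0.4895 0.3993 0.2088]
    [0.5574 0.1419 0.1873] 0.1951 tip [0.5813 0.0782 0.1924]
   yaw 101.46969072400621
```

View pics/c2.png

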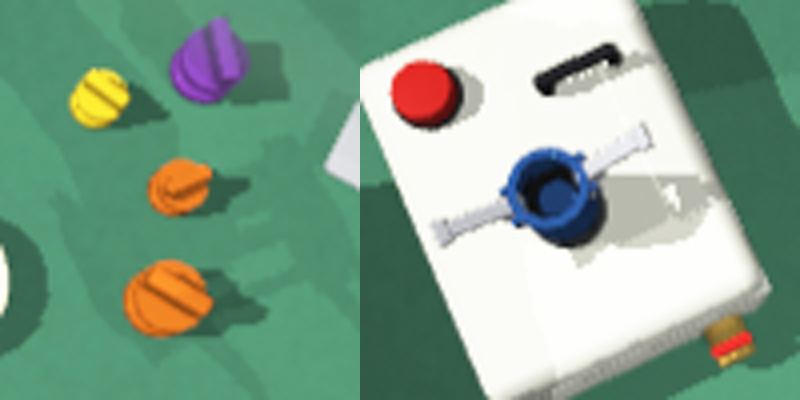

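The crop confirms it: the smaller orange plug has its rib pointing up and to the right (yaw about 109°). The coupler has both arms out along the tank's ±y, and the tank's yaw is about 22.3°. Now I'll work out the approach.

```bash
cat > go.py <<'E'
import sys
from h import *
def delta(x,y,z,yaw):
    """rows for TCP at xyz, pointing down, jaws along yaw (deg, mod 180)"""
    s=r.read_state(); R0=R.from_quat(s["eef_rot"]); p=np.array(s["ee_pos"])
    c0=np.degrees(np.arctan2(*R0.as_matrix()[[1,0],1]))
    print("t",s["time"],"tcp",p.round(4),"jaw yaw",c0.round(2),"q7",s["joint_positions"][6].round(3),"F",np.round(s["ft_force"],1),"w",round(s["width"],4))
    for k in(0,180,-180):
        a=np.radians(yaw+k); Y=np.array([np.cos(a),np.sin(a),0]); X=np.array([0,0,-1.]); 
        T=R.from_matrix(np.c_[X,Y,np.cross(X,Y)])
        rv=(R0.inv()*T).as_rotvec()
        if np.linalg.norm(rv)<1.75: print("shift",(R0.inv().apply(np.array([x,y,z])-p)/.25).round(4),"turn",(rv/1.5).round(4), "deg",np.degrees(np.linalg.norm(rv)).round(1))
if __name__=="__main__": delta(*map(float,sys.argv[1:5]))
E
python3 go.py 0.5506 -0.337 0.13 19; python3 go.py 0.556 0.142 0.3 112.3
```

```text
t 0.1 tcp [ 0.1928 -0.5941  0.1899] jaw yaw -72.02 q7 -0.089 F [-1.3  0.2 -0.5] w 0.087
shift [ 0.24   -0.5363 -1.6789] turn [-1.0591e+00 -6.0000e-04  7.0000e-04] deg 91.0
shift [ 0.24   -0.5363 -1.6789] turn [1.0353e+00 7.0000e-04 6.0000e-04] deg 89.0
shift [ 0.24   -0.5363 -1.6789] turn [1.0353e+00 7.0000e-04 6.0000e-04] deg 89.0
t 0.1 tcp [ 0.1928 -0.5941  0.1899] jaw yaw -72.02 q7 -0.089 F [-1.3  0.2 -0.5] w 0.087
shift [-0.4379 -2.3529 -2.2907] turn [-0.0503  0.      0.0008] deg 4.3
shift [-0.4379 -2.3529 -2.2907] turn [-0.0503  0.      0.0008] deg 4.3
```

```bash
python3 -m pendant '0 -0.27 -0.84 -0.53 0 0;0 -0.27 -0.84 -0.53 0 0;0 -0.27 -0.84 -0.53 0 0;0 -0.27 -0.84 -0.53 0 0;0 -0.27 -0.84 -0.53 0 0;0 -0.27 -0.84 -0.53 0 0' -0.08 20; python3 go.py 0.5506 -0.337 0.13 19
```

```text
time: 0.7
ee_pos: [0.3758, -0.4619, 0.1903]
eef_rot: [0.6, 0.376, -0.598, 0.376]
ft_force: [0.0, 0.1, 0.4]
width: 0.0472
t 0.7 tcp [ 0.3758 -0.4619  0.1903] jaw yaw -25.76 q7 0.303 F [0.  0.1 0.4] w 0.0472
shift [ 0.2428  0.4128 -0.7533] turn [-0.5208 -0.0011 -0.0007] deg 44.8
```

```bash
python3 -m pendant '0.24 0.413 -0.753 -0.521 0 0;0.24 0.413 -0.753 -0.521 0 0;0.24 0.413 -0.753 -0.521 0 0;0.24 0.413 -0.753 -0.521 0 0;0.24 0.413 -0.753 -0.521 0 0;0.24 0.413 -0.753 -0.521 0 0;0.24 0.413 -0.753 -0.521 0 0'
python3 - <<'E'
from h import *
for n in("top","side"):
    im,d=vision.camera(n); np.savez(f"{n}1.npz",im=im,d=d); 
    s=r.read_state(); p=s["ee_pos"]
    u=proj(n,[p,p+[0,0,-.078]]); print(n,u.round(1))
    c=u.mean(0).astype(int); a=im[c[1]-50:c[1]+50,c[0]-50:c[0]+50]
    globals()[n]=cv2.resize(a,None,fx=4,fy=4,interpolation=cv2.INTER_CUBIC)
cv2.imwrite("pics/g1.png",np.hstack([top,side])); print(s["ee_pos"],s["width"])
E
```

```text
time: 1.4
ee_pos: [0.5478, -0.343, 0.13]
eef_rot: [0.414, 0.573, -0.414, 0.573]
ft_force: [-0.5, -0.8, 0.9]
width: 0.04
top [[365.9 189.5]
 [358.  195.6]]
side [[317.3 128.4]
 [313.9 149.9]]
[ 0.54709281 -0.34461973  0.1307349 ] 0.03997455491944584
```

View pics/g1.png

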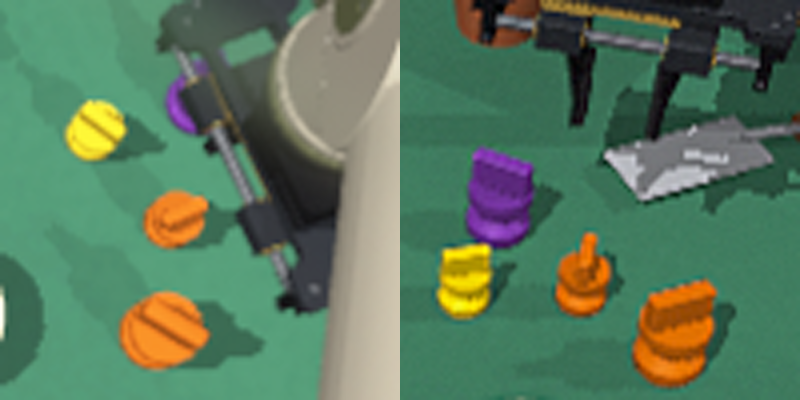

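The side crop shows the fingertips at about (317,120), farther off than the plug, so I'll check the settled pose and the tips' depth.

```bash
python3 -m pendant '0 0 0 0 0 0;0 0 0 0 0 0;0 0 0 0 0 0'; python3 go.py 0.5506 -0.337 0.13 19
python3 - <<'E'
from h import *
for n in("side","top"):
    im,d=vision.camera(n); np.savez(f"{n}2.npz",im=im,d=d); P=cloud(n,d)
    p=r.read_state()["ee_pos"]
    m=np.isfinite(P[...,0])&(np.linalg.norm(P[...,:2]-p[:2],axis=-1)<.09)&(P[...,2]>.085)&(P[...,2]<.3)
    q=P[m]; Rm=R.from_quat(r.read_state()["eef_rot"]).as_matrix(); l=(q-p)@Rm
    print(n,len(q),"lowest z",np.sort(q[:,2])[:8].round(3))
    for lo,hi in((-.02,.01),(-.04,-.02),(-.07,-.04)):
        k=(l[:,0]>lo)&(l[:,0]<hi)
        for sgn in(1,-1):
            a=l[k&(l[:,1]*sgn>0)]
            if len(a):print(lo,sgn,len(a),"y",np.percentile(a[:,1],[5,50,95]).round(4),"z",np.percentile(a[:,2],[5,50,95]).round(4))
E
```

```text
time: 1.8
ee_pos: [0.5479, -0.3435, 0.1309]
eef_rot: [0.414, 0.573, -0.415, 0.573]
ft_force: [0.3, -0.6, -0.1]
width: 0.04
t 1.8 tcp [ 0.5479 -0.3435  0.1309] jaw yaw 18.23 q7 0.665 F [ 0.3 -0.6 -0.1] w 0.04
shift [ 0.0034  0.0186 -0.0214] turn [-0.009   0.0004 -0.    ] deg 0.8
side 1921 lowest z [0.161 0.163 0.163 0.163 0.164 0.164 0.165 0.165]
-0.04 1 13 y [0.0203 0.0229 0.0278] z [-0.0137 -0.0124  0.0031]
-0.04 -1 10 y [-0.0288 -0.0254 -0.0212] z [-0.0147 -0.012  -0.0013]
-0.07 1 45 y [0.0202 0.0248 0.0308] z [-0.0138 -0.0115 -0.0025]
-0.07 -1 40 y [-0.0302 -0.0252 -0.0206] z [-0.0151 -0.0121 -0.009 ]
top 1314 lowest z [0.162 0.165 0.166 0.167 0.168 0.173 0.174 0.175]
-0.04 1 5 y [0.0217 0.025  0.0278] z [-0.0081 -0.0073 -0.0061]
-0.07 1 13 y [0.0196 0.0229 0.028 ] z [-0.0095 -0.0073  0.0072]
```

```bash
python3 -m pendant '0.1 0.019 -0.021 -0.009 0 0;0.2 0.019 -0.021 -0.009 0 0;0.3 0.019 -0.021 -0.009 0 0;0.3 0.019 -0.021 -0.009 0 0;0.3 0.019 -0.021 -0.009 0 0'; python3 go.py 0.5506 -0.3367 0.034 19;  python3 - <<'E'
from h import *
im,d=vision.camera("side"); p=r.read_state()["ee_pos"]; c=proj("side",[p])[0]; print(c); c=c.astype(int)
cv2.imwrite("pics/g2.png",cv2.resize(im[c[1]-60:c[1]+40,c[0]-50:c[0]+50],None,fx=5,fy=5,interpolation=cv2.INTER_CUBIC))
E
```

```text
time: 2.4
ee_pos: [0.5511, -0.3365, 0.0561]
eef_rot: [0.41, 0.576, -0.41, 0.576]
ft_force: [0.4, -0.2, 0.3]
width: 0.0401
t 2.4 tcp [ 0.5511 -0.3365  0.0561] jaw yaw 19.07 q7 0.644 F [ 0.4 -0.2  0.3] w 0.0401
shift [ 0.0882 -0.0021  0.    ] turn [ 0.0008 -0.0001  0.    ] deg 0.1
[311.27810811 149.67968525]
```

View pics/g2.png

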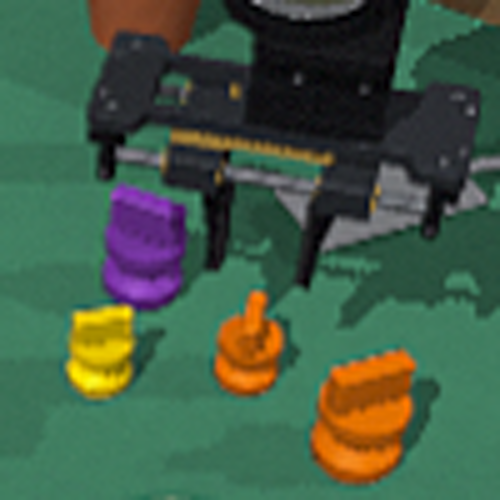

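```bash
python3 -m pendant '0.05 -0.002 0 0 0 0;0.088 -0.002 0 0 0 0;0.088 -0.002 0 0 0 0;0.088 -0.002 0 0 0 0'; python3 -m pendant '0 0 0 0 0 0;0 0 0 0 0 0;0 0 0 0 0 0;0 0 0 0 0 0;0 0 0 0 0 0;0 0 0 0 0 0' -1 20
python3 - <<'E'
from h import *
im,d=vision.camera("side"); p=r.read_state()["ee_pos"]; c=proj("side",[p])[0]; print(c); c=c.astype(int)
cv2.imwrite("pics/g3.png",cv2.resize(im[c[1]-60:c[1]+40,c[0]-50:c[0]+50],None,fx=5,fy=5,interpolation=cv2.INTER_CUBIC))
E
```

```text
time: 2.85
ee_pos: [0.5504, -0.3366, 0.0334]
eef_rot: [0.41, 0.576, -0.41, 0.576]
ft_force: [0.5, -0.4, -0.2]
width: 0.0402
time: 3.45
ee_pos: [0.5506, -0.3367, 0.0336]
eef_rot: [0.41, 0.576, -0.41, 0.576]
ft_force: [0.1, 0.3, -0.3]
width: 0.0027
[310.67846535 155.92352139]
```

View pics/g3.png

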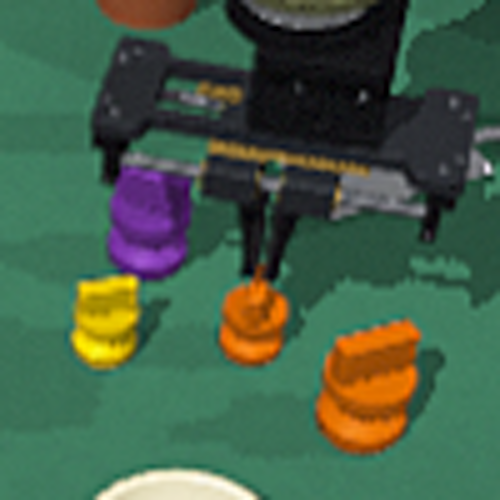

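The fingers closed on nothing: the real fingertips sit about 19 mm above the reported TCP. I'll reopen, go down about 17 mm and close again.

```bash
python3 -m pendant '0 0 0 0 0 0;0 0 0 0 0 0;0 0 0 0 0 0;0 0 0 0 0 0;0.034 0 0 0 0 0;0.068 0 0 0 0 0;0.068 0 0 0 0 0' -0.08 20;python3 -m pendant '0 0 0 0 0 0;0 0 0 0 0 0;0 0 0 0 0 0;0 0 0 0 0 0;0 0 0 0 0 0' -1 30
```

```text
time: 4.2
ee_pos: [0.5494, -0.3361, 0.0145]
eef_rot: [0.41, 0.577, -0.41, 0.575]
ft_force: [-0.4, 0.1, -0.5]
width: 0.0391
time: 4.7
ee_pos: [0.5507, -0.3368, 0.0168]
eef_rot: [0.41, 0.576, -0.41, 0.576]
ft_force: [-0.0, 0.1, -0.5]
width: 0.0093
```

```bash
python3 -m pendant '-0.2 0 0 0 0 0;-0.4 0 0 0 0 0;-0.6 0 0 0 0 0;-0.8 0 0 0 0 0;-0.98 0 0 0 0 0;-0.98 0 0 0 0 0;-0.98 0 0 0 0 0'; python3 go.py 0.556 0.142 0.26 112.3; python3 go.py 0.56 -0.09 0.26 64
```

```text
time: 5.4
ee_pos: [0.551, -0.3367, 0.2623]
eef_rot: [0.41, 0.575, -0.41, 0.577]
ft_force: [-0.1, 0.7, -3.2]
width: 0.0093
t 5.4 tcp [ 0.551  -0.3367  0.2623] jaw yaw 19.09 q7 0.694 F [-0.1  0.7 -3.2] w 0.0093
shift [ 0.0073  0.6451 -1.803 ] turn [-1.0846e+00  1.4000e-03  3.0000e-04] deg 93.2
shift [ 0.0073  0.6451 -1.803 ] turn [ 1.0098e+00  3.0000e-04 -1.4000e-03] deg 86.8
shift [ 0.0073  0.6451 -1.803 ] turn [ 1.0098e+00  3.0000e-04 -1.4000e-03] deg 86.8
t 5.4 tcp [ 0.551  -0.3367  0.2623] jaw yaw 19.09 q7 0.694 F [-0.1  0.7 -3.2] w 0.0093
shift [ 0.0083  0.3568 -0.9208] turn [-5.226e-01  1.200e-03 -3.000e-04] deg 44.9
```

```bash
python3 -m pendant '0 0.18 -0.46 -0.26 0 0;0 0.356 -0.92 -0.522 0 0;0 0.356 -0.92 -0.522 0 0;0 0.356 -0.92 -0.522 0 0;0 0.356 -0.92 -0.522 0 0;0 0.356 -0.92 -0.522 0 0;0 0.356 -0.92 -0.522 0 0;0 0.356 -0.92 -0.522 0 0'; python3 go.py 0.556 0.142 0.26 112.3
```

```text
time: 6.2
ee_pos: [0.5589, -0.0915, 0.2602]
eef_rot: [0.16, 0.689, -0.161, 0.688]
ft_force: [0.4, 0.3, -1.2]
width: 0.0092
t 6.2 tcp [ 0.5589 -0.0915  0.2602] jaw yaw 63.77 q7 1.074 F [ 0.4  0.3 -1.2] w 0.0092
shift [ 7.000e-04  8.329e-01 -4.233e-01] turn [-5.647e-01 -1.400e-03  1.000e-04] deg 48.5
```

```bash
python3 -m pendant '0 0.42 -0.21 -0.28 0 0;0 0.833 -0.423 -0.565 0 0;0 0.833 -0.423 -0.565 0 0;0 0.833 -0.423 -0.565 0 0;0 0.833 -0.423 -0.565 0 0;0 0.833 -0.423 -0.565 0 0;0 0.833 -0.423 -0.565 0 0;0 0.833 -0.423 -0.565 0 0';python3 -m pendant '0 0 0 0 0 0;0 0 0 0 0 0'; python3 go.py 0.556 0.142 0.26 112.3
python3 - <<'E'
from h import *
V=[]
for n in("top","side"):
    im,d=vision.camera(n); np.savez(f"{n}3.npz",im=im,d=d); 
    s=r.read_state(); p=s["ee_pos"]; c=proj(n,[p-[0,0,.05]])[0].astype(int); print(n,c)
    V.append(cv2.resize(im[c[1]-45:c[1]+45,c[0]-45:c[0]+45],None,fx=4.4,fy=4.4,interpolation=cv2.INTER_CUBIC))
cv2.imwrite("pics/g4.png",np.hstack(V))
E
```

```text
time: 7.0
ee_pos: [0.5565, 0.1413, 0.2608]
eef_rot: [-0.136, 0.694, 0.135, 0.694]
ft_force: [0.8, 0.9, -0.6]
width: 0.0092
time: 7.2
ee_pos: [0.5563, 0.1421, 0.2614]
eef_rot: [-0.137, 0.694, 0.137, 0.694]
ft_force: [0.2, -0.4, -1.0]
width: 0.0091
t 7.2 tcp [0.5563 0.1421 0.2614] jaw yaw 112.29 q7 1.443 F [ 0.2 -0.4 -1. ] w 0.0091
shift [ 0.0056 -0.     -0.0011] turn [-0.0001 -0.0002  0.0003] deg 0.0
top [172 188]
side [189 234]
```

View pics/g4.png

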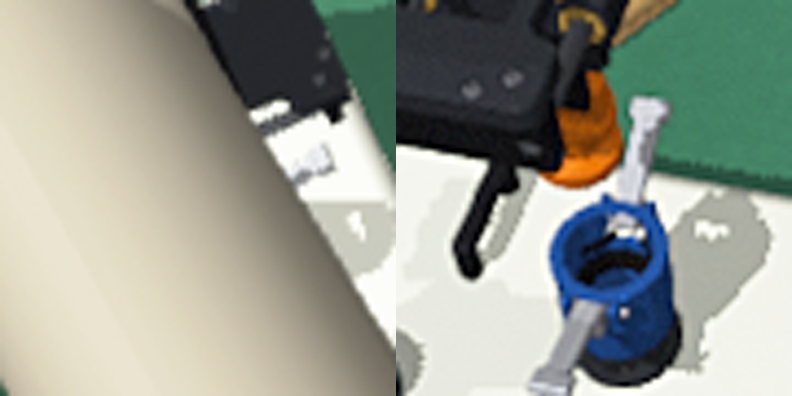

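The side view (crop right half) shows the plug hanging straight, its bottom near (188,230), over the coupler with the bore open. The arm blocks the top view. I'll compare the plug's lower edge with the rim in the side view by casting rays and fitting circles.

```bash
cat > fit.py <<'E'
from h import *
from scipy.optimize import least_squares
def circ(q,rad,x0):
    f=lambda c:np.linalg.norm(q-c,axis=1)-rad
    s=least_squares(f,x0,loss="soft_l1",f_scale=.0005); e=f(s.x); return s.x.round(4),"rms",e.std().round(5),"med",np.median(abs(e)).round(5),len(q)
def blob(m,c):
    k,l,st,_=cv2.connectedComponentsWithStats(m); best=max(range(1,k),key=lambda i:st[i,4]*(np.hypot(*(np.array(_[i])-c))<30)); 
    cn=cv2.findContours((l==best).astype(np.uint8),cv2.RETR_EXTERNAL,cv2.CHAIN_APPROX_NONE)[0][0].reshape(-1,2); return cn
def rim(n,f,c0=(.556,.142)):
    im=np.load(f)["im"]; hsv=cv2.cvtColor(im,cv2.COLOR_BGR2HSV)
    cn=blob(cv2.inRange(hsv,(100,110,25),(128,255,255)),proj(n,[[*c0,.16]])[0])
    P=onplane(n,cn,.176)[:,:2]; o=ray(n,[[0,0]])[0][:2]
    c=np.array(c0)
    for _ in range(3):
        dirn=(c-o)/np.linalg.norm(c-o); k=((P-c)@dirn>.004)&(np.linalg.norm(P-c,axis=1)<.032)
        # outlier ears/arms sit at tank +-y
        res=circ(P[k],.026+.0005,c); c=np.array(res[0])
    return res
def plugc(n,f,c0,z):
    im=np.load(f)["im"]; hsv=cv2.cvtColor(im,cv2.COLOR_BGR2HSV)
    cn=blob(cv2.inRange(hsv,(5,150,60),(20,255,255)),proj(n,[[*c0,z+.02]])[0])
    P=onplane(n,cn,z)[:,:2]; o=ray(n,[[0,0]])[0][:2]; c=np.array(c0)
    for _ in range(3):
        dirn=(c-o)/np.linalg.norm(c-o); k=((P-c)@dirn<-.004)&(np.linalg.norm(P-c,axis=1)<.024)
        res=circ(P[k],.0183,c); c=np.array(res[0])
    return res
E
python3 - <<'E'
from fit import *
print("rim top",rim("top","top0.npz")); print("rim side",rim("side","side0.npz")); print("rim side now",rim("side","side3.npz"))
print("plug side now",plugc("side","side3.npz",(.556,.142),.2446+.003))
print("plug start side",plugc("side","side0.npz",(.5506,-.3367),.003),"top",plugc("top","top0.npz",(.5506,-.3367),.003))
E
```

```text
rim top (array([0.5535, 0.1391]), 'rms', np.float64(0.00129), 'med', np.float64(0.00095), 28)
rim side (array([0.5542, 0.1439]), 'rms', np.float64(0.00161), 'med', np.float64(0.00078), 36)
rim side now (array([0.5542, 0.1439]), 'rms', np.float64(0.00161), 'med', np.float64(0.00078), 36)
plug side now (array([0.5618, 0.1424]), 'rms', np.float64(0.00262), 'med', np.float64(0.00058), 27)
plug start side (array([ 0.5506, -0.3367]), 'rms', np.float64(nan), 'med', np.float64(nan), 0) top (array([ 0.5506, -0.3367]), 'rms', np.float64(nan), 'med', np.float64(nan), 0)
  ret = _var(a, axis=axis, dtype=dtype, out=out, ddof=ddof,
  arrmean = um.true_divide(arrmean, div, out=arrmean,
  ret = ret.dtype.type(ret / rcount)
  return _methods._mean(a, axis=axis, dtype=dtype,
  ret = ret.dtype.type(ret / rcount)
```

```bash
cat > fit2.py <<'E'
from fit import *
ty=np.array([-np.sin(np.radians(22.3)),np.cos(np.radians(22.3))])
def rim2(n,f,c0=(.556,.142),z=.176):
    im=np.load(f)["im"]; hsv=cv2.cvtColor(im,cv2.COLOR_BGR2HSV)
    cn=blob(cv2.inRange(hsv,(100,110,25),(128,255,255)),proj(n,[[*c0,.16]])[0])
    P=onplane(n,cn,z)[:,:2]; o=ray(n,[[0,0]])[0][:2]; c=np.array(c0)
    for _ in range(5):
        d=(c-o)/np.linalg.norm(c-o); v=P-c; rr=np.linalg.norm(v,axis=1)
        k=(v@d>-.002)&(rr<.032)&(abs(v@ty)/rr<.75); res=circ(P[k],.0252,c); c=np.array(res[0])
    return res
def plug2(n,im,c0,z,show=None):
    hsv=cv2.cvtColor(im,cv2.COLOR_BGR2HSV); m=cv2.inRange(hsv,(4,130,60),(20,255,255))
    cn=blob(m,proj(n,[[*c0,z+.02]])[0]); dist=cv2.dilate(im.max(2),np.ones((1,1)))
    cen=cn.mean(0); out=(cn+np.round(3*(cn-cen)/np.linalg.norm(cn-cen,axis=1)[:,None])).astype(int)
    bg=im[out[:,1],out[:,0]].max(1)>90
    P=onplane(n,cn,z)[:,:2]; o=ray(n,[[0,0]])[0][:2]; c=np.array(c0)
    for _ in range(5):
        d=(c-o)/np.linalg.norm(c-o); v=P-c
        k=bg&(v@d<.0)&(np.linalg.norm(v,axis=1)<.026); res=circ(P[k],.0175,c); c=np.array(res[0])
    return res,cn[k].tolist()
if __name__=="__main__":
    print("rim top",rim2("top","top0.npz")); print("rim side",rim2("side","side0.npz"))
    print("plug held",plug2("side",np.load("side3.npz")["im"],(.556,.142),.2446+.003))
    for n in("top","side"): print("plug start",n,plug2(n,np.load(n+"0.npz")["im"],(.549,-.335),.003)[0])
E
python3 fit2.py
```

```text
rim top (array([0.5543, 0.1408]), 'rms', np.float64(0.0007), 'med', np.float64(0.0005), 15)
rim side (array([0.5555, 0.1437]), 'rms', np.float64(0.00066), 'med', np.float64(0.00035), 19)
plug held ((array([0.5606, 0.1434]), 'rms', np.float64(0.00196), 'med', np.float64(0.00074), 28), [[181, 226], [181, 227], [180, 228], [179, 228], [178, 228], [177, 228], [178, 229], [179, 230], [180, 230], [181, 230], [182, 230], [183, 231], [184, 231], [185, 231], [186, 231], [187, 230], [188, 230], [189, 230], [190, 229], [191, 228], [192, 228], [192, 227], [193, 226], [194, 225], [194, 224], [195, 223], [195, 222], [195, 221]])
plug start top (array([ 0.549, -0.335]), 'rms', np.float64(nan), 'med', np.float64(nan), 0)
plug start side (array([ 0.549, -0.335]), 'rms', np.float64(nan), 'med', np.float64(nan), 0)
  ret = _var(a, axis=axis, dtype=dtype, out=out, ddof=ddof,
  arrmean = um.true_divide(arrmean, div, out=arrmean,
  ret = ret.dtype.type(ret / rcount)
  return _methods._mean(a, axis=axis, dtype=dtype,
  ret = ret.dtype.type(ret / rcount)
```

Run:
```python
from fit2 import *
cn=np.array([[183,231],[184,231],[185,231],[186,231],[187,230],[188,230],[189,230],[190,229],[191,228],[192,228],[192,227],[193,226],[194,225],[194,224],[195,223],[195,222],[195,221]])
for z in(.2446,.2476,.25):
  for ra in(.0168,.0178):
    print(z,ra,circ(onplane("side",cn,z)[:,:2],ra,np.array([.556,.142])))
print(r.read_state()["ee_pos"])
```

```text
0.2446 0.0168 (array([0.5615, 0.1432]), 'rms', np.float64(0.00064), 'med', np.float64(0.00057), 17)
0.2446 0.0178 (array([0.5626, 0.143 ]), 'rms', np.float64(0.00055), 'med', np.float64(0.00057), 17)
0.2476 0.0168 (array([0.5598, 0.1446]), 'rms', np.float64(0.00063), 'med', np.float64(0.00058), 17)
0.2476 0.0178 (array([0.561 , 0.1444]), 'rms', np.float64(0.00054), 'med', np.float64(0.00058), 17)
0.25 0.0168 (array([0.5585, 0.1457]), 'rms', np.float64(0.00062), 'med', np.float64(0.00059), 17)
0.25 0.0178 (array([0.5596, 0.1455]), 'rms', np.float64(0.00054), 'med', np.float64(0.00058), 17)
[0.55613616 0.14267685 0.26156362]
```

```bash
python3 -m pendant '0.1 0.003 -0.016 0 0 0;0.18 0.003 -0.016 0 0 0;0.226 0.003 -0.016 0 0 0;0.226 0.003 -0.016 0 0 0;0.226 0.003 -0.016 0 0 0'
python3 - <<'E'
from fit2 import *
im,d=vision.camera("side"); np.savez("side4.npz",im=im,d=d); p=r.read_state()["ee_pos"]; print(p)
a,b=155,195
cv2.imwrite("pics/g5.png",cv2.resize(im[b:b+90,a:a+90],None,fx=6.6,fy=6.6,interpolation=cv2.INTER_CUBIC))
z=p[2]-.0168+.003
for c in(plug2("side",im,p[:2],z),):print(c)
print(proj("side",[[.5555,.1437,.176]]))
E
```

```text
time: 7.8
ee_pos: [0.5523, 0.1426, 0.2057]
eef_rot: [-0.138, 0.693, 0.138, 0.694]
ft_force: [-0.1, -0.0, -0.3]
width: 0.0093
[0.55249242 0.14271855 0.2060712 ]
((array([0.5558, 0.1447]), 'rms', np.float64(0.00052), 'med', np.float64(0.00036), 7), [[191, 250], [192, 249], [193, 249], [196, 248], [200, 242], [200, 241], [200, 240]])
[[192.15210292 246.09245911]]
```

View pics/g5.png

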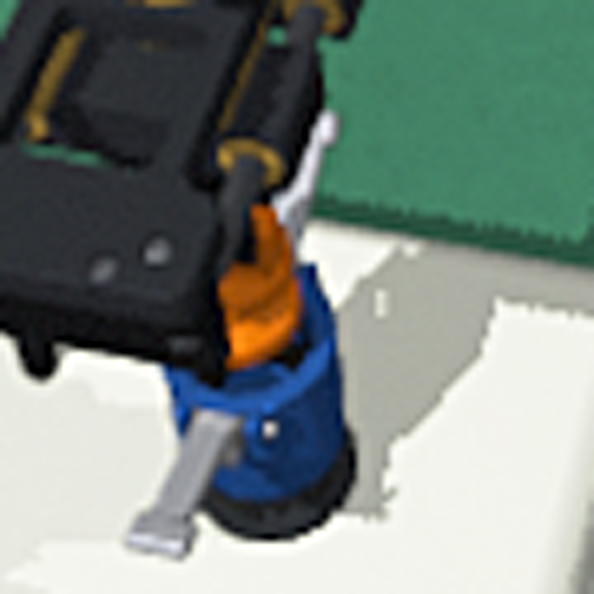

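The plug is now within about 1 mm of the rim's centre. I'll shift the last bit and lower it gently while watching the force.

```bash
python3 -m pendant '0.016 -0.0036 -0.0024 0 0 0;0.032 -0.0036 -0.0024 0 0 0;0.04 -0.0036 -0.0024 0 0 0;0.048 -0.0036 -0.0024 0 0 0;0.056 -0.0036 -0.0024 0 0 0;0.064 -0.0036 -0.0024 0 0 0;0.064 -0.0036 -0.0024 0 0 0'; python3 -m pendant '0.008 0 0 0 0 0;0.016 0 0 0 0 0;0.016 0 0 0 0 0'; python3 go.py 0.5549 0.1423 0.1645 112.3
```

```text
time: 8.55
ee_pos: [0.5519, 0.1413, 0.1888]
eef_rot: [-0.138, 0.694, 0.138, 0.694]
ft_force: [1.3, 0.2, -0.9]
width: 0.0092
time: 8.85
ee_pos: [0.5519, 0.1413, 0.1848]
eef_rot: [-0.138, 0.694, 0.138, 0.694]
ft_force: [1.9, 0.2, -1.9]
width: 0.0089
t 8.85 tcp [0.5519 0.1413 0.1848] jaw yaw 112.49 q7 1.422 F [ 1.9  0.2 -1.9] w 0.0089
shift [ 0.0812 -0.001   0.0128] turn [0.0023 0.     0.0001] deg 0.2
```

```bash
python3 -m pendant '0.008 0 0.002 0 0 0;0.016 0 0.002 0 0 0;0.024 0 0.002 0 0 0;0.032 0 0.002 0 0 0;0.04 0 0.002 0 0 0;0.04 0 0.002 0 0 0'; python3 go.py 0.5549 0.1423 0.1645 112.3
```

```text
time: 9.45
ee_pos: [0.5521, 0.1416, 0.1747]
eef_rot: [-0.138, 0.694, 0.138, 0.693]
ft_force: [1.3, -0.4, -1.1]
width: 0.009
t 9.45 tcp [0.5521 0.1416 0.1747] jaw yaw 112.5 q7 1.417 F [ 1.3 -0.4 -1.1] w 0.009
shift [ 0.0408 -0.0016  0.0114] turn [ 0.0023 -0.0002 -0.    ] deg 0.2
```

```bash
python3 -m pendant '0.008 0 0 0 0 0;0.014 0 0 0 0 0;0.02 0 0 0 0 0;0.026 0 0 0 0 0;0.032 0 0 0 0 0;0.032 0 0 0 0 0' -1 55; python3 -m pendant '0.004 0 0 0 0 0;0.004 0 0 0 0 0;0.004 0 0 0 0 0'
```

```text
time: 10.05
ee_pos: [0.5521, 0.1414, 0.1665]
eef_rot: [-0.138, 0.694, 0.138, 0.693]
ft_force: [1.3, -0.6, -1.9]
width: 0.0085
time: 10.35
ee_pos: [0.5521, 0.1414, 0.1657]
eef_rot: [-0.138, 0.694, 0.138, 0.693]
ft_force: [2.6, -0.8, -2.5]
width: 0.0085
```

```bash
python3 -m pendant '0.002 0 0 0 0 0;0.004 0 0 0 0 0;0.004 0 0 0 0 0'; python3 -m pendant '0.002 0 0 0 0 0;0.004 0 0 0 0 0;0.004 0 0 0 0 0'
```

```text
time: 10.65
ee_pos: [0.5523, 0.1416, 0.1651]
eef_rot: [-0.138, 0.693, 0.138, 0.694]
ft_force: [1.6, -0.6, 1.3]
width: 0.0087
time: 10.95
ee_pos: [0.5524, 0.1416, 0.1641]
eef_rot: [-0.138, 0.693, 0.138, 0.694]
ft_force: [1.6, -1.6, 2.8]
width: 0.0083
```

```bash
python3 -m pendant '0.002 0 0 0 0 0;0.002 0 0 0 0 0;0.002 0 0 0 0 0'; python3 -m pendant '0.002 0 0 0 0 0;0.002 0 0 0 0 0;0.002 0 0 0 0 0';python3 -m pendant '0.002 0 0 0 0 0;0.002 0 0 0 0 0;0.002 0 0 0 0 0'
```

```text
time: 11.25
ee_pos: [0.5525, 0.1416, 0.1638]
eef_rot: [-0.138, 0.693, 0.138, 0.694]
ft_force: [2.5, -2.8, 4.5]
width: 0.0086
time: 11.55
ee_pos: [0.5526, 0.1415, 0.1635]
eef_rot: [-0.138, 0.693, 0.138, 0.694]
ft_force: [1.4, -2.9, 7.5]
width: 0.0086
time: 11.85
ee_pos: [0.5528, 0.1415, 0.1633]
eef_rot: [-0.138, 0.693, 0.138, 0.694]
ft_force: [-0.1, -4.0, 9.4]
width: 0.0083
```

```bash
python3 -m pendant '0.002 0 0 0 0 0;0.004 0 0 0 0 0;0.004 0 0 0 0 0'; python3 -m pendant '0.002 0 0 0 0 0;0.002 0 0 0 0 0;0.002 0 0 0 0 0';python3 -m pendant '0.002 0 0 0 0 0;0.002 0 0 0 0 0;0.002 0 0 0 0 0'
```

```text
time: 12.15
ee_pos: [0.553, 0.1414, 0.1629]
eef_rot: [-0.138, 0.693, 0.137, 0.694]
ft_force: [-1.0, -4.9, 13.7]
width: 0.0084
time: 12.45
ee_pos: [0.5531, 0.1414, 0.1627]
eef_rot: [-0.138, 0.693, 0.137, 0.694]
ft_force: [-0.6, -5.6, 16.5]
width: 0.0085
time: 12.75
ee_pos: [0.5532, 0.1414, 0.1625]
eef_rot: [-0.138, 0.693, 0.137, 0.694]
ft_force: [-2.7, -4.5, 18.3]
width: 0.0084
```

```bash
python3 -m pendant '0.002 0 0 0 0 0;0.003 0 0 0 0 0;0.003 0 0 0 0 0;0.003 0 0 0 0 0'; python3 -m pendant '0.001 0 0 0 0 0;0.001 0 0 0 0 0'
python3 - <<'E'
from h import *
im,d=vision.camera("side"); a,b=145,185
cv2.imwrite("pics/g6.png",cv2.resize(im[b:b+100,a:a+100],None,fx=5,fy=5,interpolation=cv2.INTER_CUBIC))
E
```

```text
time: 13.15
ee_pos: [0.5534, 0.1415, 0.1622]
eef_rot: [-0.138, 0.693, 0.137, 0.695]
ft_force: [-2.9, -6.8, 22.9]
width: 0.0081
time: 13.35
ee_pos: [0.5534, 0.1415, 0.1621]
eef_rot: [-0.138, 0.693, 0.137, 0.695]
ft_force: [-1.9, -6.6, 23.6]
width: 0.0083
```

View pics/g6.png

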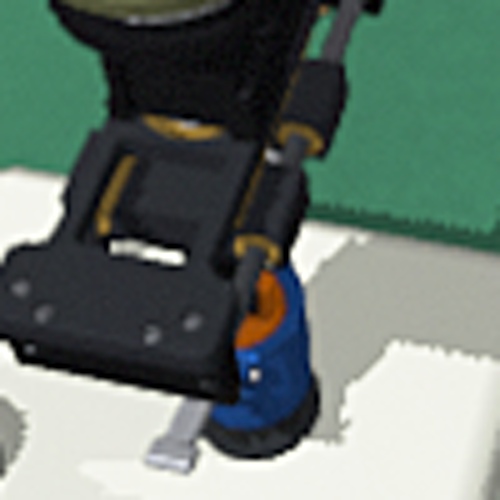

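The plug is home: it met 23.6 N with reported TCP z 0.162, and the side view shows it down in the coupler with the near arm still up. I'll ease off, release and lift clear.

```bash
python3 -m pendant '-0.004 0 0 0 0 0;-0.008 0 0 0 0 0'; python3 -m pendant '0 0 0 0 0 0;0 0 0 0 0 0;0 0 0 0 0 0;0 0 0 0 0 0' -0.45 10; python3 -m pendant '-0.04 0 0 0 0 0;-0.1 0 0 0 0 0;-0.2 0 0 0 0 0;-0.3 0 0 0 0 0;-0.3 0 0 0 0 0;-0.3 0 0 0 0 0'; python3 go.py 0.5549 0.1423 0.235 112.3
```

```text
time: 13.6
ee_pos: [0.5529, 0.1413, 0.1629]
eef_rot: [-0.138, 0.693, 0.137, 0.694]
ft_force: [0.7, -4.1, 9.7]
width: 0.0086
time: 14.0
ee_pos: [0.5518, 0.1419, 0.1611]
eef_rot: [-0.138, 0.694, 0.138, 0.693]
ft_force: [-0.3, -0.7, -0.0]
width: 0.0229
time: 14.6
ee_pos: [0.5526, 0.1419, 0.2377]
eef_rot: [-0.138, 0.693, 0.138, 0.694]
ft_force: [-0.5, -1.3, 0.0]
width: 0.0241
t 14.6 tcp [0.5526 0.1419 0.2377] jaw yaw 112.5 q7 1.443 F [-0.5 -1.3  0. ] w 0.0241
shift [ 0.011  -0.0019  0.009 ] turn [0.0023 0.0011 0.0004] deg 0.2
```

```bash
python3 -m pendant '0.008 -0.002 0.009 0.002 0 0;0.008 -0.002 0.009 0.002 0 0;0.008 -0.002 0.009 0.002 0 0;0.008 -0.002 0.009 0.002 0 0;0.008 -0.002 0.009 0.002 0 0;0.008 -0.002 0.009 0.002 0 0;0.008 -0.002 0.009 0.002 0 0;0.008 -0.002 0.009 0.002 0 0' 1 10
cat > look.py <<'E'
from h import *
import sys
im,d=vision.camera("side"); s=r.read_state(); p=s["ee_pos"]; Rm=R.from_quat(s["eef_rot"]).as_matrix()
P=cloud("side",d); hsv=cv2.cvtColor(im,cv2.COLOR_BGR2HSV); near=np.linalg.norm(P[...,:2]-[.555,.143],axis=-1)
print("t",s["time"],p.round(4),"F",np.round(s["ft_force"],1),"w",round(s["width"],4))
o=P[(near<.04)&(cv2.inRange(hsv,(4,130,60),(20,255,255))>0)]
if len(o): print("orange n",len(o),"z max",np.percentile(o[:,2],[50,98]).round(4))
dark=(hsv[...,2]<60)&(near<.13)&(P[...,2]>.13)
l=(P[dark]-p)@Rm
for a in np.arange(-.1,.1,.01):
    k=(l[:,1]>=a)&(l[:,1]<a+.01)
    if k.sum()>4: print("y %.2f"%a,k.sum(),"lowest above TCP",np.percentile(-l[k,0],[2,10]).round(3))
# steel arms: greyish pixels beside coupler, in tank axes about the axis
a=np.radians(22.3); q=P-np.array([.5555,.1437,0]); tx=q[...,0]*np.cos(a)+q[...,1]*np.sin(a); ty=-q[...,0]*np.sin(a)+q[...,1]*np.cos(a)
m=(abs(tx)<.008)&(abs(ty)>.028)&(abs(ty)<.08)&(P[...,2]>.105)&(P[...,2]<.215)&(hsv[...,1]<70)&(hsv[...,2]>70)
for sg,nm in((1,"L"),(-1,"R")):
    k=m&(ty*sg>0)
    if k.sum()>4:
        Y=abs(ty[k]);Z=P[...,2][k]; f=np.argmax(Y); print(nm,k.sum(),"far r %.3f z %.3f"%(Y[f],Z[f]),"near r %.3f z %.3f"%(Y.min(),Z[np.argmin(Y)]),"zmin %.3f r %.3f"%(Z.min(),Y[np.argmin(Z)]))
n=sys.argv[1] if len(sys.argv)>1 else None
if n: cv2.imwrite(f"pics/{n}.png",cv2.resize(im[175:295,130:250],None,fx=5,fy=5,interpolation=cv2.INTER_CUBIC))
E
python3 look.py
```

```text
time: 15.4
ee_pos: [0.5545, 0.142, 0.2346]
eef_rot: [-0.137, 0.694, 0.137, 0.694]
ft_force: [-0.6, 0.4, -0.3]
width: 0.0801
t 15.45 [0.5545 0.142  0.2345] F [-0.5  0.5  0.5] w 0.0826
orange n 295 z max [0.1851 0.3764]
y -0.10 13 lowest above TCP [0.129 0.13 ]
y -0.09 72 lowest above TCP [0.115 0.126]
y -0.08 101 lowest above TCP [0.107 0.118]
y -0.07 141 lowest above TCP [0.112 0.122]
y -0.06 86 lowest above TCP [0.109 0.117]
y -0.05 191 lowest above TCP [0.038 0.079]
y -0.04 146 lowest above TCP [0.036 0.044]
y -0.03 77 lowest above TCP [0.116 0.138]
y -0.02 71 lowest above TCP [0.118 0.137]
y -0.01 128 lowest above TCP [0.117 0.128]
y -0.00 188 lowest above TCP [0.116 0.135]
y 0.01 799 lowest above TCP [0.118 0.146]
y 0.02 407 lowest above TCP [0.117 0.137]
y 0.03 391 lowest above TCP [0.117 0.138]
y 0.04 344 lowest above TCP [0.035 0.12 ]
y 0.05 211 lowest above TCP [0.11  0.122]
y 0.06 176 lowest above TCP [0.11 0.12]
y 0.07 341 lowest above TCP [0.113 0.142]
y 0.08 521 lowest above TCP [0.103 0.106]
y 0.09 431 lowest above TCP [0.126 0.128]
L 166 far r 0.073 z 0.187 near r 0.028 z 0.178 zmin 0.161 r 0.029
R 149 far r 0.070 z 0.193 near r 0.029 z 0.178 zmin 0.166 r 0.036
```

The body is about 70–80 mm above the tips, so there is room to swing the arms down. Descending onto both arms.

```bash
python3 -m pendant '0.1 0 0 0 0 0;0.2 0 0 0 0 0;0.26 0 0 0 0 0;0.28 0 0 0 0 0;0.28 0 0 0 0 0'; python3 -m pendant '0.02 0 0 0 0 0;0.04 0 0 0 0 0;0.06 0 0 0 0 0;0.06 0 0 0 0 0'; python3 look.py | grep -v lowest
```

```text
time: 15.95
ee_pos: [0.5544, 0.142, 0.1645]
eef_rot: [-0.137, 0.694, 0.137, 0.694]
ft_force: [-0.2, 0.2, -0.0]
width: 0.087
time: 16.35
ee_pos: [0.5546, 0.142, 0.1493]
eef_rot: [-0.137, 0.694, 0.137, 0.694]
ft_force: [0.1, -0.5, 0.2]
width: 0.087
t 16.4 [0.5544 0.142  0.1494] F [ 0.3 -0.5  0.4] w 0.0873
orange n 51 z max [0.1983 0.2915]
L 97 far r 0.074 z 0.184 near r 0.050 z 0.179 zmin 0.178 r 0.072
R 17 far r 0.044 z 0.180 near r 0.029 z 0.177 zmin 0.168 r 0.035
```

```bash
python3 -m pendant '0.02 0 0 0 0 0;0.04 0 0 0 0 0;0.06 0 0 0 0 0;0.08 0 0 0 0 0'; python3 -m pendant '0.02 0 0 0 0 0;0.04 0 0 0 0 0;0.04 0 0 0 0 0'; python3 look.py g7 | grep -v lowest
```

```text
time: 16.8
ee_pos: [0.5552, 0.1422, 0.1301]
eef_rot: [-0.137, 0.693, 0.137, 0.694]
ft_force: [0.2, -0.3, 5.4]
width: 0.0871
time: 17.1
ee_pos: [0.5544, 0.142, 0.119]
eef_rot: [-0.137, 0.694, 0.137, 0.694]
ft_force: [-0.2, 0.4, 0.6]
width: 0.0869
t 17.15 [0.5543 0.1419 0.1191] F [ 0.6 -0.7  0.4] w 0.0868
orange n 114 z max [0.1971 0.2582]
L 60 far r 0.059 z 0.132 near r 0.049 z 0.142 zmin 0.128 r 0.057
R 6 far r 0.054 z 0.135 near r 0.034 z 0.167 zmin 0.130 r 0.052
```

View pics/g7.png

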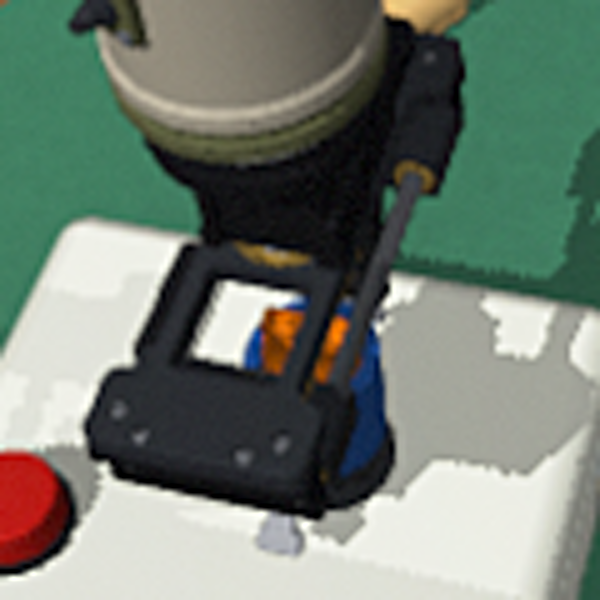

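Both arms are down together to about 1.35 rad. I'll go down 7 mm more, then close the jaws gently to swing them in.

```bash
python3 -m pendant '0.01 0 0 0 0 0;0.02 0 0 0 0 0;0.028 0 0 0 0 0;0.028 0 0 0 0 0'; python3 -m pendant '0 0 0 0 0 0;0 0 0 0 0 0;0 0 0 0 0 0;0 0 0 0 0 0;0 0 0 0 0 0;0 0 0 0 0 0' 0.35 18; python3 look.py | grep -v lowest
```

```text
time: 17.55
ee_pos: [0.5545, 0.142, 0.1122]
eef_rot: [-0.137, 0.694, 0.137, 0.694]
ft_force: [0.4, 0.1, -0.2]
width: 0.0868
time: 18.15
ee_pos: [0.5545, 0.1407, 0.112]
eef_rot: [-0.137, 0.694, 0.136, 0.693]
ft_force: [2.6, -4.4, -8.1]
width: 0.0623
t 18.2 [0.5545 0.1408 0.112 ] F [ 2.8 -4.3 -8.8] w 0.0617
orange n 89 z max [0.198  0.2567]
```

```bash
python3 -m pendant '0 0 0 0 0 0;0 0 0 0 0 0;0 0 0 0 0 0;0 0 0 0 0 0' 0.35 22; python3 -m pendant '0 0 0 0 0 0;0 0 0 0 0 0;0 0 0 0 0 0;0 0 0 0 0 0;0 0 0 0 0 0;0 0 0 0 0 0' 1 10; python3 -m pendant '-0.2 0 0 0 0 0;-0.4 0 0 0 0 0;-0.6 0 0 0 0 0;-0.8 0 0 0 0 0;-0.8 0 0 0 0 0;-0.8 0 0 0 0 0'
```

```text
time: 18.6
ee_pos: [0.5545, 0.1408, 0.112]
eef_rot: [-0.137, 0.694, 0.136, 0.693]
ft_force: [3.9, -4.3, -8.0]
width: 0.0622
time: 19.2
ee_pos: [0.5545, 0.1422, 0.1126]
eef_rot: [-0.137, 0.694, 0.137, 0.694]
ft_force: [0.1, -0.2, -0.9]
width: 0.0866
time: 19.8
ee_pos: [0.5549, 0.1424, 0.3134]
eef_rot: [-0.137, 0.693, 0.137, 0.694]
ft_force: [-0.6, -0.5, -0.7]
width: 0.0869
```

```bash
python3 go.py 0.45 -0.05 0.31 112.3
```

```text
t 19.8 tcp [0.5549 0.1424 0.3134] jaw yaw 112.33 q7 1.453 F [-0.6 -0.5 -0.7] w 0.0869
shift [ 0.0126 -0.5524 -0.6806] turn [0.0004 0.0013 0.0003] deg 0.1
```

Moving the arm aside for a clear look.

```bash
python3 -m pendant '0 -0.14 -0.17 0 0 0;0 -0.28 -0.34 0 0 0;0 -0.42 -0.51 0 0 0;0 -0.55 -0.68 0 0 0;0 -0.7 -0.7 0 0 0;0 -0.8 -0.72 0 0 0;0 -0.8 -0.72 0 0 0;0 -0.8 -0.72 0 0 0'; python3 look.py g8 | grep -v lowest
python3 - <<'E'
from h import *
im,d=vision.camera("top"); a=cv2.resize(im[145:245,130:240],None,fx=4,fy=4,interpolation=cv2.INTER_CUBIC)
b=cv2.resize(cv2.imread("pics/g8.png"),(400,400)); cv2.imwrite("pics/g9.png",np.hstack([a,b]))
i0=np.load("top0.npz")["im"].astype(int); df=(abs(im.astype(int)-i0).max(2)>40)
for n,(u,v) in dict(dish=(293,220),log=(265,136),clip=(287,257)).items(): print(n,"changed px",df[v-15:v+15,u-15:u+15].mean().round(3))
E
```

```text
time: 20.6
ee_pos: [0.4634, -0.1114, 0.3112]
eef_rot: [-0.136, 0.694, 0.137, 0.693]
ft_force: [0.0, -0.8, -0.0]
width: 0.087
t 20.65 [ 0.4636 -0.1104  0.3115] F [0.3 1.1 0.2] w 0.0872
orange n 283 z max [0.1845 0.2004]
L 79 far r 0.031 z 0.120 near r 0.028 z 0.142 zmin 0.118 r 0.029
dish changed px 0.233
log changed px 0.277
clip changed px 0.973
```

View pics/g9.png

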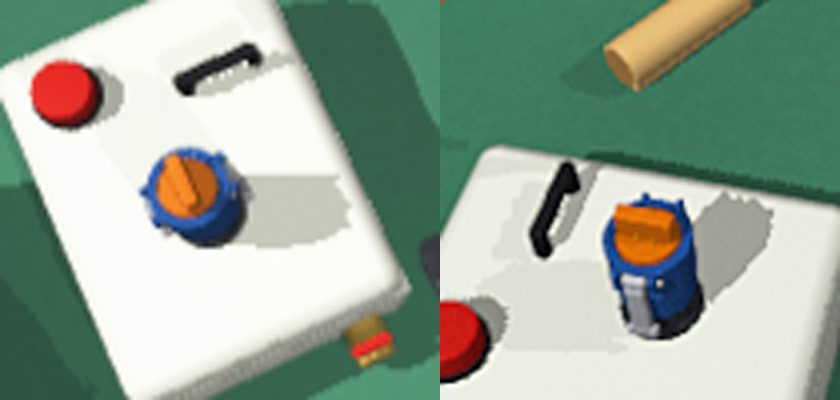

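```bash
python3 -m pendant '0 0 0 0 0 0;0 0 0 0 0 0'; python3 -c "
from bench import close_job; print(close_job())"
```

```text
time: 20.9
ee_pos: [0.4641, -0.1105, 0.3125]
eef_rot: [-0.138, 0.694, 0.137, 0.694]
ft_force: [0.6, -0.9, 0.6]
width: 0.0871
the job is handed in; nothing more can be done
None
```

I put the small orange plug in the coupler, pressed it home, and swung both cam arms down together until they hung flat. Then I let go, moved clear and handed the job in at about 21 s.

**Pressing home:** the push rose to about 23.6 N against the gasket, within the 16–25 N for home. I did not feel a separate click at the lip seal; I only saw the gasket-like rise in force.

**Arms:** the jaws squeezed them with 18–22 N and closed to 62.2 mm, against the expected 62.4 mm for both arms flat. The last side view shows the left arm hanging with its outer face about 31 mm from the axis. The right arm is out of view there, so I judge it from the jaw width and from no arm sticking out in the top view.

**Plug:** it looks upright in the coupler, with the rib top at about 0.200 m (0.1995 m expected, side camera good to about 2 mm).

**What disagreed:**
- **Fingertips:** the real fingertips sit about 2–3 cm above the reported TCP. My first grasp closed on nothing just above the rib, without touching the plug.
- **Cameras:** the two cameras differed by 3–5 mm, so I aligned the plug to the rim using the side view alone.
- **Dish, log and clipper:** my before/after pixel check on them was inconclusive: many pixels changed, most of all at the clipper (97%). I put that down to the arm and its shadow crossing the view but did not confirm it. No planned move went near them and no contact force was felt.

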